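# Lock the lug with the pin that suits its fork

## Robot

A 6-joint arm with a two-finger parallel gripper is mounted at the origin on the work surface. World frame = base frame: x ahead of the robot, y to its left, z up, the work surface at z = 0. Lengths are in m, angles in rad, forces in N, time in s.
With the tool pointing down it reaches from about 0.35 to 0.775 m from the base axis. Payload 7.3 kg.
Tool frame: the origin (TCP) lies midway between the tips of the shut fingers; the grasp point (between the pads) lies 19 mm behind it (tcp_to_grasp is the distance from the TCP to the grasp point, in m); z points along the fingers, y is the line along which they close (so a half turn about z gives the same grasp; the last joint's range is limited). The gripper opens to 92 mm and grips with 3 to 60 N. Pads are 19 mm wide; open, the fingers measure 130 mm over their backs; the gripper's body (75 mm by 190 mm) begins 47 mm behind the grasp point.
Start: joints at [1.124, 0.342, 1.524, -0, 1.275, -0.146], TCP at [0.156, 0.501, 0.201] pointing down, gripper open.
Joint ranges: [-2.53, 2.53], [-0.77, 2.02], [0.04, 2.7], [-1, 4.14], [0.28, 2.66], [-3.11, 3.11]. Speed limits (rad/s): [2.57, 2.57, 3.14, 3.14, 3.14, 3.14].

## Interface

Orientations are given as [roll, pitch, yaw] about the fixed x, y, z axes, in that order (R = Rz(yaw) Ry(pitch) Rx(roll)).
In Python, from cell import observe, read_camera, calibration, hand_in, tcp_to_grasp gives the robot as it stands.
- The arm moves only by the tool send_rows, never from a script. Its argument "targets" is a list of rows, each a list of 5 numbers: the opening, from 0 (shut) to 1 (fully open), then the shift along the world's x, y, z in m, then the turn about the world's z in rad. A call has 1 to 5 rows; each row shifts and turns the commanded pose from where the row before left it; what a row does not reach is not made up. A row lasts 1/10 s, in which the tool goes at most 50 mm and 8.59 degrees, less where a joint would pass 70% of its speed; a pose out of reach is approached as far as the arm can. A call is refused whole if a number of a shift passes 0.05 or a number of a turn 0.15, either way. A call with a gripper value outside its range is refused whole. The fingers move at their own pace and stop on an object; "grip_force" is the grip in N (left out, the last holds). Time passes only in rows, so rows that do not move let the fingers close. It gives the time, the measured TCP pose, the force, the opening and the grip force at its end, in the units of the state.
- observe(): the state, without advancing time (a new reading comes with each control period).
- read_camera(name): name is "scene" or "top" or "wrist"; returns (picture, depth): 420x560x3 uint8, red, green, blue; 420x560 float32, m along the optical axis (not along the pixel's ray), 0 where there is no reading.
- calibration(name): a dict with "intrinsics" (3x3 intrinsics, pixels), "world_to_cam" (4x4, takes a point from world to camera coordinates); the wrist camera has in their place "hand_eye" (4x4, takes a point from camera to tool coordinates, whose origin is the TCP and whose axes are the flange's). Camera axes: x right, y up, looking along -z (the intrinsics and any distortion apply to the point x, -y, -z); pixel columns grow to the right and rows downward; lengths in m; the calibration is good to about 2 mm. The wrist camera is an equidistant fisheye: a pixel r from the principal point sees the ray r / f radians off the axis. A picture is of the moment at which its call begins: read the wrist's pose just before it. calibration takes no time and is no camera call.
- hand_in(): hands the job in; it is judged then, once.
The state is a dict: "time": time; "qpos": joint angles; "qvel": joint speeds; "joint_efforts": joint torques, N m; "tool_pos": TCP position; "tool_rot": TCP orientation; "contact_force": force on the tool from outside, world axes, zero at the start; "torque": the same for the moment, N m; "opening": finger opening in m; "grip_force": force on a finger pad.
Only numpy, scipy, OpenCV 4.12 (cv2) and the standard library are available. Lean on these libraries where they do the work, as an engineer would, in place of code of your own. Each camera call takes 0.05 s, during which the arm holds its last target. There are 200 camera calls.

## Task

The steel lug stands in one of the anchor's two forks: lock it there with a pin from the pin rack, the long pin if that fork has thick cheeks, the short one if it has thin cheeks. The pins are stored handle first, so the pin will have to be laid down and taken again by its handle; push it through both cheeks and the lug until its handle is up against the cheek. Leave the other pin in the rack, the wooden packer in its fork, and everything else on the bench where it is.

Things in the scene. Friction and masses are not known exactly. Their poses are not given: they have to be found in the camera images.
- anchor: fixed steel plate 230 x 130 x 10 mm with two forks 110 mm apart. Origin: plate centre at bench level; x along the row of forks, y along the pin holes, z up. Each fork: two upright cheeks (84 mm along x, 10 to 77 mm above the bench), 30 mm gap, closed at the ends by straps up to 60 mm high; 18 mm round holes along y, centred 55 mm above the bench. A pin may enter from either side
- thin_fork (a point): middle of the fork with thin cheeks (12 mm each, 54 mm over both cheeks): on the axis of its holes, half way between the cheeks, 55 mm above the bench; the outer cheek faces lie 27 mm either way along the anchor's y
- thick_fork (a point): middle of the fork with thick cheeks (30 mm each, 90 mm over both cheeks): on the axis of its holes, half way between the cheeks, 55 mm above the bench; the outer cheek faces lie 45 mm either way along the anchor's y
- lug: loose steel lug 60 x 26 mm and 62 mm high with a round bow on top (83 mm over all), standing in the gap of one of the forks (which one varies) on the anchor's plate. Origin at the centre of its underside, z up, its 26 mm thickness along y
- lug_hole (a point): centre of the lug's pin hole, 20 mm in diameter, along the lug's y, 45 mm above its underside; it lines up with the holes of the fork it stands in
- packer: plain wooden block 60 x 26 mm and 76 mm high without a hole, standing in the other fork. Origin at the centre of its underside. It stays there
- rack: fixed plain steel pin rack 150 mm (x) by 80 mm (y) and 40 mm high. Origin at its centre on the bench, z up. Two pockets side by side at x = -41 and +41 mm, open towards the rack's -y; each is 53 mm wide and 22 mm high, its floor 14 mm above the bench, 76 mm deep, roofed over
- short_pin: short loose steel pin, 125 mm over all: round shank 14 mm thick, 80 mm long, tip tapered over 10 mm; flat handle 45 mm long, 34 wide, 14 thick. Origin on the shank's axis at the shoulder (where the handle begins); x along the shank to the tip, y across the handle, z through its thickness. Starts flat in either rack pocket, handle inside, the end of the shank sticking out
- long_pin: long loose steel pin, 163 mm over all: round shank 14 mm thick, 118 mm long, tip tapered over 10 mm; flat handle 45 mm long, 34 wide, 14 thick. Origin on the shank's axis at the shoulder (where the handle begins); x along the shank to the tip, y across the handle, z through its thickness. Starts flat in either rack pocket, handle inside, the end of the shank sticking out
- tin: a plain can 66 mm across and 85 mm tall, a bystander; origin at its base
- spanner: an open spanner 170 mm long lying on the bench between rack and anchor, a bystander
- reel: a black reel 70 mm across and 56 mm tall, a bystander; origin at its base
- hammer: a hammer 260 mm long lying on the bench, a bystander
- bowl: a white plastic bowl 170 mm across and 75 mm tall, a bystander; origin at its base
- oil: a grey bottle 70 mm across and 190 mm tall, a bystander; origin at its base
Not all that is in view belongs to the job. What is shaped like the long_pin but blue or orange is not meant. Leave any green look-alike of the lug alone.

How it is judged:
At the end, for the whole second after the job is handed in: Lug hole within 10 mm of the centre of its starting fork; the right pin (short: thin cheeks, long: thick cheeks) through cheeks and lug, shoulder within 7 mm of a cheek, on the hole axis within 6 mm and 0.12 rad, at rest; the other pin within 20 mm of its start (((distance between lug_hole and thin_fork below 0.01 m and x of thin_fork in the frame of short_pin between 0.02 and 0.034 m and y of thin_fork in the frame of short_pin between -0.006 and 0.006 m and z of thin_fork in the frame of short_pin between -0.006 and 0.006 m and angle between the x axis of short_pin and the y axis of anchor, either way round below 0.12 rad and linear speed of short_pin below 0.02 m/s and distance of long_pin from where it was at the start of the episode below 0.02 m) or (distance between lug_hole and thick_fork below 0.01 m and x of thick_fork in the frame of long_pin between 0.038 and 0.052 m and y of thick_fork in the frame of long_pin between -0.006 and 0.006 m and z of thick_fork in the frame of long_pin between -0.006 and 0.006 m and angle between the x axis of long_pin and the y axis of anchor, either way round below 0.12 rad and linear speed of long_pin below 0.02 m/s and distance of short_pin from where it was at the start of the episode below 0.02 m))); the robot touches nothing.
It fails at once if the wooden packer is moved by more than 30 mm (distance of packer from where it was at the start of the episode above 0.03 m).
It fails at once if a bystander (tin, spanner, reel, hammer, bowl or bottle) is moved by more than 40 mm (distance of any of tin, spanner, reel, hammer, bowl, oil from where it was at the start of the episode above 0.04 m).
It also fails if it takes over 59 s, if anything falls off the work surface, if the arm or the gripper's body presses on something with over 40 N, if the wrist force passes 120 N, or if a joint passes its speed limit or range.

## Working session

There is one attempt and no reset: what is moved stays moved. The work goes in short steps, Python scripts to look and compute and a tool call to move; the robot and the scene stay as the last step left them, time stands still between calls to the robot, and variables do not carry over. Pictures are saved under pics/ and viewed, at most 10 in all, crops included, and the job is handed in when it is done.

Besides the shell and the picture viewer there is one more tool, called after "Emit:" as name(argument=value, ...) on one line, values as JSON. send_rows: Moves the arm, as the interface text tells. Its arguments: {"type":"object","properties":{"targets":{"type":"array","items":{"type":"array","items":{"type":"number"}}},"grip_force":{"type":"number"}},"required":["targets"]}

```bash
mkdir -p pics; ls; cat > h.py <<'E'
import numpy as np, cv2
from cell import observe, read_camera, calibration, hand_in, tcp_to_grasp
from scipy.spatial.transform import Rotation as Rn
def snap(name):
    s=observe(); p,d=read_camera(name)
    np.savez('last_%s.npz'%name,p=p,d=d,pos=s['tool_pos'],rot=s['tool_rot'])
    return p,d
def world(name,uv):
    z=np.load('last_%s.npz'%name); c=calibration(name); K=np.array(c['intrinsics']); d=z['d']
    out=[]
    for u,v in uv:
        dd=d[int(round(v)),int(round(u))]
        X=np.array([(u-K[0,2])/K[0,0]*dd,-(v-K[1,2])/K[1,1]*dd,-dd,1])
        out.append((np.linalg.inv(c['world_to_cam'])@X)[:3])
    return np.array(out)
E
python3 - <<'E'
from h import *
for n in ('top','scene'):
    p,d=snap(n); cv2.imwrite('pics/%s0.png'%n,cv2.resize(p[:,:,::-1],(800,600),interpolation=cv2.INTER_CUBIC))
    c=calibration(n); print(n,c)
print(observe(),tcp_to_grasp)
E
```

```text
pics
top {'intrinsics': array([[472.02996074,   0.        , 281.55056682],
       [  0.        , 472.02996074, 206.85623005],
       [  0.        ,   0.        ,   1.        ]]), 'world_to_cam': array([[-0.00983203, -0.99969038, -0.02285756,  0.07988503],
       [ 0.9886277 , -0.01314853,  0.14980784, -0.58299637],
       [-0.150062  , -0.0211247 ,  0.98845088, -1.24762224],
       [ 0.        ,  0.        ,  0.        ,  1.        ]])}
scene {'intrinsics': array([[434.62205196,   0.        , 282.49271398],
       [  0.        , 434.62205196, 205.2430379 ],
       [  0.        ,   0.        ,   1.        ]]), 'world_to_cam': array([[-0.46413925,  0.88571072, -0.00955408,  0.19707358],
       [-0.74048952, -0.3820749 ,  0.55289605,  0.40241145],
       [ 0.48605558,  0.26369546,  0.83319546, -1.91268024],
       [ 0.        ,  0.        ,  0.        ,  1.        ]])}
{'time': 0.1, 'qpos': array([ 1.12397224e+00,  3.42701897e-01,  1.52492330e+00, -8.71368212e-06,
        1.27538255e+00, -1.45988435e-01]), 'qvel': array([-0.00102925, -0.00135111, -0.00342313,  0.00156208,  0.0001118 ,
        0.0007736 ]), 'joint_efforts': array([ 7.10300592e-04, -4.32012892e+01, -2.44696838e+01,  7.19089690e-02,
        5.26333472e-02, -3.37137294e-05]), 'tool_pos': array([0.15537059, 0.50106978, 0.20078849]), 'tool_rot': array([-3.14019140e+00, -1.97610635e-04,  2.84075940e+00]), 'contact_force': array([-0.90767148,  0.87502097, -0.17260417]), 'torque': array([-0.02547875,  0.05604144,  0.00319628]), 'grip_force': 0.0, 'opening': 0.09187593184504791} 0.0188
```

View pics/top0.png

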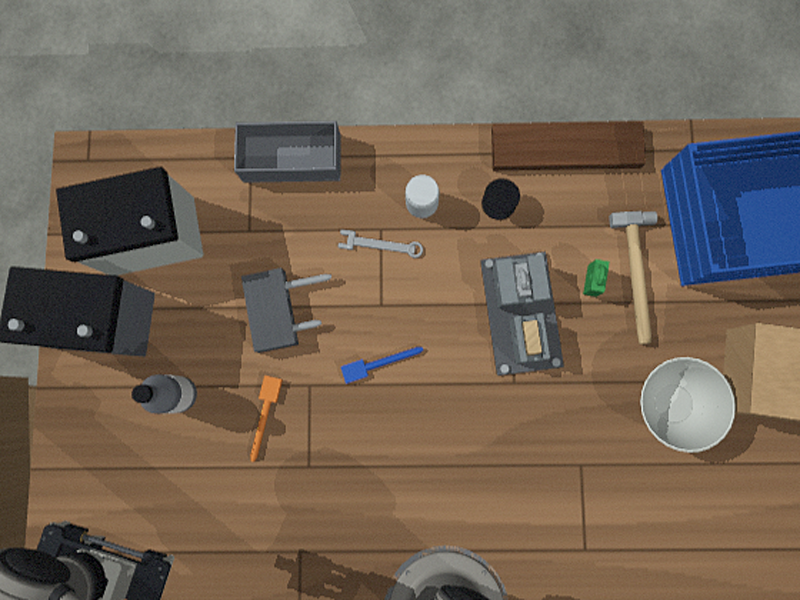

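View pics/scene0.png

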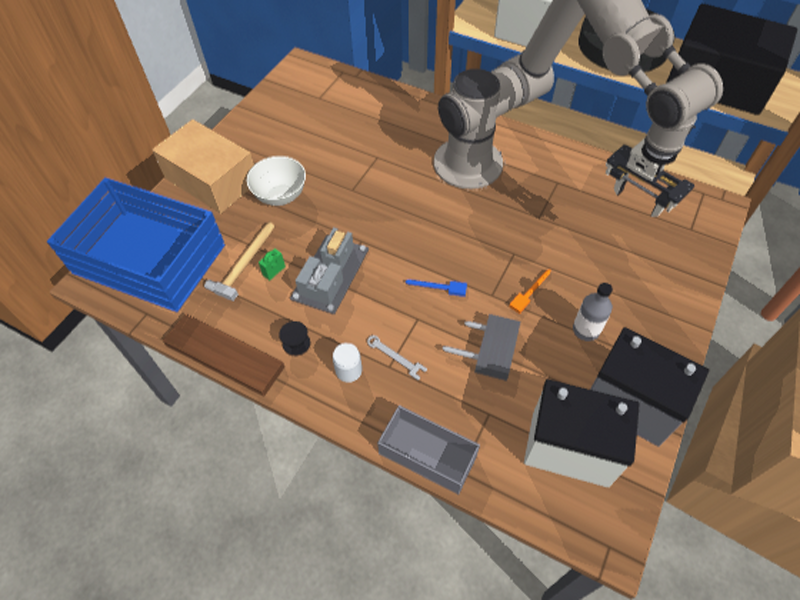

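Top view (800x600 px): the rack is at (270,310), with two steel pins sticking out right at (310,283) and (308,326). The anchor is at (522,313), with the steel lug in the far fork (523,278) and the wooden packer in the near fork (531,335). The look-alikes are a blue pin (383,364), an orange pin (266,418) and a green lug (597,277), none of them meant. I'll confirm with an enlarged crop.

```bash
python3 - <<'E'
from h import *
p=np.load('last_top.npz')['p'][:,:,::-1]
a=p[170:270,325:405]; b=p[170:270,160:240]
im=np.hstack([cv2.resize(x,None,fx=5,fy=5,interpolation=cv2.INTER_CUBIC) for x in (a,b)])
cv2.imwrite('pics/crop1.png',im)
E
```

```text
(no output)
```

View pics/crop1.png

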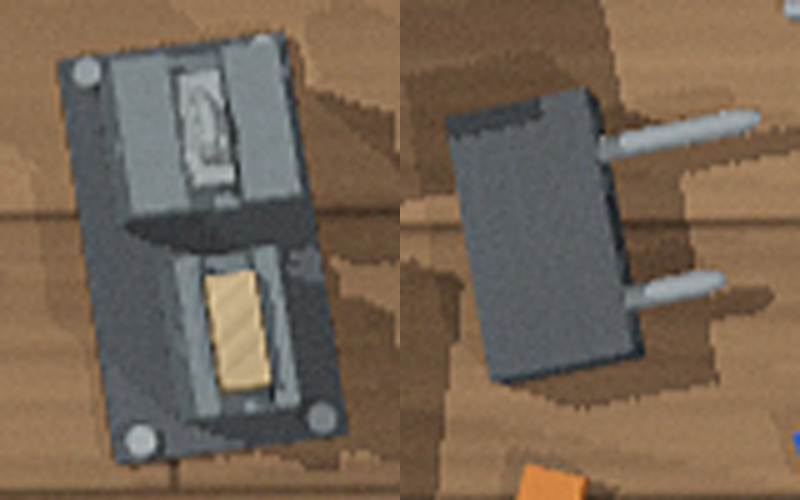

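The crop shows the lug between the wide (thick) cheeks, so the long pin is the right one. That is the upper pin, which sticks out further (crop x 600-760). Now I'll measure it.

```bash
cat >> h.py <<'E'
def cloud(name):
    z=np.load('last_%s.npz'%name); c=calibration(name); K=np.array(c['intrinsics']); d=z['d']
    v,u=np.mgrid[:420,:560]
    X=np.stack([(u-K[0,2])/K[0,0]*d,-(v-K[1,2])/K[1,1]*d,-d,np.ones_like(d)],-1)
    return (X@np.linalg.inv(c['world_to_cam']).T)[...,:3]
def rect(P):
    return cv2.minAreaRect(P[:,:2].astype(np.float32)*1000)
E
python3 - <<'E'
from h import *
W=cloud('top')
def reg(u0,u1,v0,v1,z0,z1):
    A=W[int(v0*.7):int(v1*.7),int(u0*.7):int(u1*.7)].reshape(-1,3); return A[(A[:,2]>z0)&(A[:,2]<z1)]
print('table',np.median(reg(400,470,280,340,-.02,.02),0))
A=reg(470,570,245,380,.068,.085); print('cheeks',rect(A),len(A),np.median(A[:,2]))
A=reg(470,570,245,318,.068,.085); print('thick',rect(A),len(A),A.mean(0))
A=reg(505,570,315,380,.068,.085); print('thin',rect(A),len(A))
A=reg(470,570,245,380,.004,.2); print('plate',rect(A),len(A))
A=reg(510,535,258,300,.085,.12); print('bow',A.mean(0),len(A),A[:,2].max())
A=reg(235,300,260,360,.033,.05); print('rack',rect(A),len(A),np.median(A[:,2]))
for n,b in dict(long=(292,345,262,300),short=(300,335,312,340)).items():
    A=reg(*b,.016,.034); m=A[:,:2].mean(0); u,s,vt=np.linalg.svd(A[:,:2]-m,full_matrices=False); t=(A[:,:2]-m)@vt[0]
    print(n,len(A),A.mean(0),np.degrees(np.arctan2(vt[0,1],vt[0,0])),m+vt[0]*t.min(),m+vt[0]*t.max(),A[:,2].max())
print('spanner',np.round([W[int(.7*v),int(.7*u)] for u,v in [(345,240),(415,249),(347,378),(422,349),(312,275)]],3))
E
```

```text
table [0.56359743 0.01098565 0.00095291]
cheeks ((554.69482421875, -158.20362854003906), (194.65762329101562, 90.64485931396484), 6.8165717124938965) 1316 0.07748887636423152
thick ((592.80615234375, -153.0545654296875), (116.52748107910156, 91.20977020263672), 5.711756706237793) 938 [ 0.60691032 -0.15191434  0.0768839 ]
thin ((499.616943359375, -164.13287353515625), (83.44252014160156, 55.28654098510742), 6.337442398071289) 392
plate ((556.9299926757812, -156.42263793945312), (195.2802276611328, 267.6897277832031), 88.50493621826172) 4167
bow [ 0.60507367 -0.15092206  0.09058504] 44 0.09674127784452002
rack ((563.914306640625, 327.9679870605469), (150.77218627929688, 92.8250503540039), 11.849738121032715) 1583 0.040764730620508116
long 134 [0.62076641 0.25362329 0.02705817] -79.06680911299784 [0.61363295 0.29055161] [0.62835966 0.21431474] 0.03326989594844543
short 70 [0.53392243 0.25397616 0.02695697] -77.47800526508516 [0.52948703 0.27394671] [0.5385429 0.2331724] 0.03279900776482991
spanner [[ 0.704  0.189  0.004]
 [ 0.684  0.049  0.007]
 [ 0.43   0.184  0.02 ]
 [ 0.484  0.038  0.012]
 [ 0.636  0.255 -0.001]]
```

Emit:
send_rows(targets=[[1,0.025,-0.04,0.02,-0.15],[1,0.025,-0.04,0.02,-0.15],[1,0.025,-0.04,0.02,-0.15],[1,0.025,-0.04,0.02,-0.15],[1,0.025,-0.04,0.02,-0.15]])

```text
time: 0.6
tool_pos: [0.2778, 0.3046, 0.2996]
tool_rot: [-3.141, 0.0, 2.085]
contact_force: [1.1, 0.1, -0.2]
opening: 0.092
grip_force: 0.0
```

Emit:
send_rows(targets=[[1,0.045,-0.01,0,-0.15],[1,0.045,-0.01,0,-0.15],[1,0.045,-0.01,0,-0.029],[1,0.045,-0.01,0,0],[0.6,0.045,-0.01,0,0]])

```text
time: 1.1
tool_pos: [0.5041, 0.2554, 0.2986]
tool_rot: [-3.141, -0.0, 1.761]
contact_force: [0.0, 0.7, 0.8]
opening: 0.0875
grip_force: 0.0
```

Emit:
send_rows(targets=[[0.6,0.045,-0.01,-0.03,0],[0.6,0.045,0,-0.03,0],[0.6,0,0,-0.04,0],[0.6,0,0,0,0],[0.6,0,0,0,0]])

```text
time: 1.6
tool_pos: [0.5844, 0.2472, 0.2041]
tool_rot: [-3.14, 0.0, 1.762]
contact_force: [0.4, 0.1, 1.3]
opening: 0.0555
grip_force: 0.0
```

```bash
python3 - <<'E'
from h import *
s=observe(); print(s['time'],s['tool_pos'],s['tool_rot'],s['qpos'],s['opening'])
print(calibration('wrist'))
p,d=snap('wrist'); cv2.imwrite('pics/w1.png',cv2.resize(p[:,:,::-1],(800,600)))
E
```

```text
1.6 [0.58444933 0.24720972 0.20409341] [-3.13971764e+00  6.73561540e-05  1.76195400e+00] [2.79416897e-01 5.47738994e-01 1.18629280e+00 9.94709256e-05
 1.40943452e+00 8.82432189e-02] 0.05548614154380711
{'intrinsics': array([[325.1922621 ,   0.        , 280.13632387],
       [  0.        , 325.1922621 , 208.73239904],
       [  0.        ,   0.        ,   1.        ]]), 'hand_eye': array([[ 6.06622688e-04,  9.56147855e-01,  2.92883784e-01,
         8.09005694e-02],
       [ 9.99999746e-01, -4.70768773e-04, -5.34334745e-04,
         1.92068493e-03],
       [-3.73022481e-04,  2.92884034e-01, -9.56147898e-01,
        -1.82371034e-01],
       [ 0.00000000e+00,  0.00000000e+00,  0.00000000e+00,
         1.00000000e+00]])}
```

View pics/w1.png

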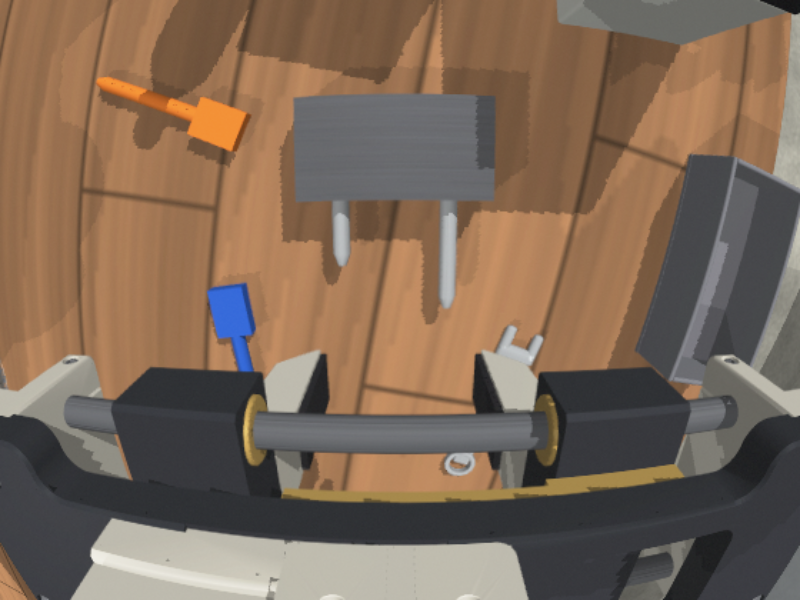

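Wrist view: the rack is at (395,150). The long pin's shank runs from (449,203) to (447,305), and the short one from (341,203) to (342,262). Next I'll measure the long pin from here.

```bash
cat >> h.py <<'E'
def wray(u,v):
    c=calibration('wrist'); K=np.array(c['intrinsics']); x=u-K[0,2]; y=v-K[1,2]; r=np.hypot(x,y)+1e-9; t=r/K[0,0]
    return np.stack([np.tan(t)*x/r,-np.tan(t)*y/r,-np.ones_like(r)],-1)
def wtool():
    z=np.load('last_wrist.npz'); return Rn.from_euler('xyz',z['rot']).as_matrix(),z['pos']
def wcloud(frame='world'):
    z=np.load('last_wrist.npz'); d=z['d']; v,u=np.mgrid[:420,:560].astype(float)
    H=np.array(calibration('wrist')['hand_eye']); X=wray(u,v)*d[...,None]@H[:3,:3].T+H[:3,3]
    if frame=='tool': return X
    R,p=wtool(); return X@R.T+p
def line(A):
    m=A[:,:2].mean(0); u,s,vt=np.linalg.svd(A[:,:2]-m,full_matrices=False); e=vt[0]*np.sign(-vt[0,1]); t=(A[:,:2]-m)@e
    return m,np.arctan2(e[1],e[0]),m+e*t.min(),m+e*t.max()
E
python3 - <<'E'
from h import *
W=wcloud()
def reg(u0,u1,v0,v1,z0,z1):
    A=W[int(v0*.7):int(v1*.7),int(u0*.7):int(u1*.7)].reshape(-1,3); return A[(A[:,2]>z0)&(A[:,2]<z1)]
print('tab',np.median(reg(380,410,260,340,-.02,.02),0))
for n,b in dict(long=(430,470,200,315),short=(325,355,200,270)).items():
    A=reg(*b,.017,.034); print(n,len(A),line(A),np.percentile(A[:,2],95))
A=reg(285,505,90,210,.034,.05); r=rect(A); print(r,cv2.boxPoints(r),np.median(A[:,2]))
E
```

```text
tab [ 0.58833425  0.2092208  -0.00102554]
long 848 (array([0.62067198, 0.26406469]), np.float64(-1.3729297970251066), array([0.61272811, 0.30368699]), array([0.63010321, 0.21702375])) 0.027560055014807978
short 513 (array([0.53525621, 0.26316955]), np.float64(-1.3834515721463816), array([0.53072379, 0.2870788 ]), array([0.54029908, 0.2365676 ])) 0.027646580232217315
((563.8804931640625, 336.42120361328125), (150.83126831054688, 80.58155822753906), 11.028339385986328) [[482.15018 361.54132]
 [497.56497 282.44788]
 [645.61084 311.3011 ]
 [630.19604 390.39453]] 0.039052159995761754
```

Emit:
send_rows(targets=[[0.6,0.0326,0.0358,0,0.007],[0.6,0,0,-0.048,0],[0.6,0,0,-0.048,0],[0.6,0,0,-0.048,0],[0.6,0,0,-0.02,0]])

```text
time: 2.15
tool_pos: [0.6161, 0.2833, 0.0385]
tool_rot: [-3.139, 0.0, 1.77]
contact_force: [0.3, 0.1, 1.2]
opening: 0.0549
grip_force: 0.0
```

Emit:
send_rows(targets=[[0.6,0,0,-0.015,0],[0.6,0,0,-0.009,0],[0.6,0,0,0,0]])

```text
time: 2.45
tool_pos: [0.6181, 0.2834, 0.0171]
tool_rot: [3.14, -0.0, 1.769]
contact_force: [-0.4, 0.2, 0.3]
opening: 0.0554
grip_force: 0.0
```

Emit:
send_rows(targets=[[0,0,0,-0.001,0],[0,0,0,0,0],[0,0,0,0,0],[0,0,0,0,0],[0,0,0,0,0]], grip_force=50)

```text
time: 2.95
tool_pos: [0.6178, 0.283, 0.0154]
tool_rot: [3.141, -0.0, 1.769]
contact_force: [0.7, -0.6, -0.9]
opening: 0.0199
grip_force: 0.0
```

Emit:
send_rows(targets=[[0,0,0,0,0],[0,0,0,0.003,0],[0,0,0,0,0]])

```text
time: 3.25
tool_pos: [0.6179, 0.2831, 0.0185]
tool_rot: [3.141, -0.0, 1.769]
contact_force: [0.6, -0.0, -0.3]
opening: 0.0005
grip_force: 0.0
```

```bash
python3 - <<'E'
from h import *
p,d=snap('wrist'); a=p[90:330,160:440,::-1]; cv2.imwrite('pics/w2.png',cv2.resize(a,(700,600),interpolation=cv2.INTER_CUBIC))
E
```

```text
(no output)
```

View pics/w2.png

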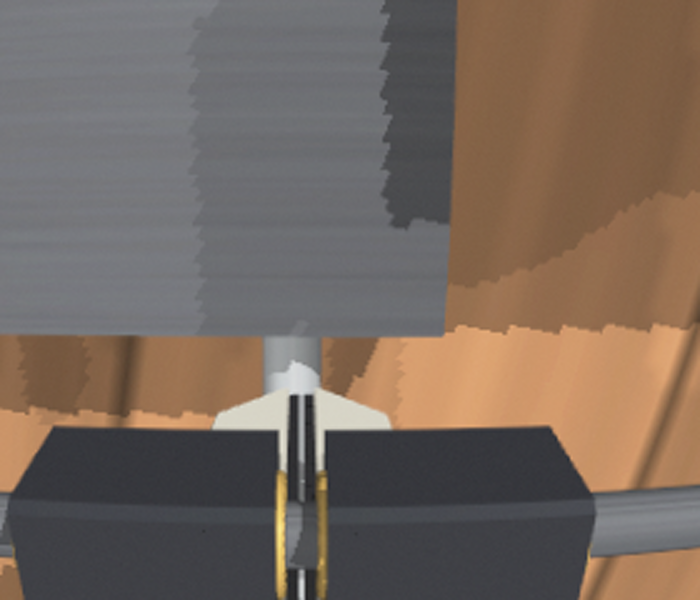

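The fingers closed fully at (300,430) with the shank still below or between them. The grasp was too high and the shank slipped out downwards. I'll reopen and grip deeper.

Emit:
send_rows(targets=[[0.5,0,0,0.015,0],[0.5,0,0,0,0],[0.5,0,0,0,0],[0.5,0,0,0,0],[0.5,0,0,0,0]])

```text
time: 3.8
tool_pos: [0.6174, 0.2829, 0.0327]
tool_rot: [-3.141, 0.0, 1.769]
contact_force: [-0.0, -1.2, 0.3]
opening: 0.0359
grip_force: 0.0
```

```bash
python3 - <<'E'
from h import *
s=observe();print(s['tool_pos'],s['opening'])
p,d=snap('wrist'); W=wcloud(); T=wcloud('tool')
# shank strip: find gripped region pixel columns near centre
for v in range(225,300,6):
    print(v,[tuple(np.round(W[v,u]*1000).astype(int)) for u in (272,278,281,286)])
E
```

```text
[0.61739281 0.28290317 0.03272746] 0.035893126180626206
225 [(np.int64(612), np.int64(295), np.int64(26)), (np.int64(616), np.int64(295), np.int64(27)), (np.int64(617), np.int64(296), np.int64(26)), (np.int64(621), np.int64(296), np.int64(25))]
231 [(np.int64(613), np.int64(291), np.int64(26)), (np.int64(616), np.int64(292), np.int64(27)), (np.int64(618), np.int64(292), np.int64(28)), (np.int64(622), np.int64(292), np.int64(24))]
237 [(np.int64(614), np.int64(287), np.int64(26)), (np.int64(617), np.int64(288), np.int64(28)), (np.int64(619), np.int64(288), np.int64(27)), (np.int64(622), np.int64(288), np.int64(24))]
243 [(np.int64(614), np.int64(283), np.int64(27)), (np.int64(618), np.int64(283), np.int64(26)), (np.int64(620), np.int64(284), np.int64(26)), (np.int64(623), np.int64(284), np.int64(24))]
249 [(np.int64(615), np.int64(278), np.int64(25)), (np.int64(619), np.int64(280), np.int64(28)), (np.int64(621), np.int64(280), np.int64(27)), (np.int64(624), np.int64(280), np.int64(24))]
255 [(np.int64(616), np.int64(275), np.int64(27)), (np.int64(620), np.int64(276), np.int64(27)), (n
[... 721 characters left out ...]
3), np.int64(258), np.int64(27)), (np.int64(625), np.int64(259), np.int64(27)), (np.int64(629), np.int64(258), np.int64(24))]
285 [(np.int64(620), np.int64(252), np.int64(26)), (np.int64(624), np.int64(254), np.int64(27)), (np.int64(626), np.int64(253), np.int64(26)), (np.int64(630), np.int64(253), np.int64(24))]
291 [(np.int64(611), np.int64(315), np.int64(136)), (np.int64(612), np.int64(315), np.int64(136)), (np.int64(613), np.int64(315), np.int64(136)), (np.int64(615), np.int64(316), np.int64(136))]
297 [(np.int64(611), np.int64(314), np.int64(138)), (np.int64(612), np.int64(315), np.int64(139)), (np.int64(613), np.int64(315), np.int64(139)), (np.int64(615), np.int64(316), np.int64(140))]
```

Emit:
send_rows(targets=[[0.5,0,0,-0.02,0],[0.5,0,0,-0.008,0],[0.5,0,0,0,0],[0,0,0,0,0],[0,0,0,0,0]])

```text
time: 4.35
tool_pos: [0.6181, 0.2832, 0.0058]
tool_rot: [3.14, -0.0, 1.769]
contact_force: [-0.3, -0.1, 0.4]
opening: 0.0344
grip_force: 0.0
```

Emit:
send_rows(targets=[[0,0,0,0,0],[0,0,0,0,0],[0,0,0,0,0]])

```text
time: 4.65
tool_pos: [0.6178, 0.283, 0.0053]
tool_rot: [3.141, -0.0, 1.769]
contact_force: [0.3, -1.0, -0.9]
opening: 0.0108
grip_force: 0.0
```

Emit:
send_rows(targets=[[0,0,0,0,0],[0,0,0,0,0]])

```text
time: 4.85
tool_pos: [0.6177, 0.283, 0.0051]
tool_rot: [3.141, 0.0, 1.769]
contact_force: [-0.4, -0.6, 0.0]
opening: 0.0007
grip_force: 0.0
```

```bash
python3 - <<'E'
from h import *
p,d=snap('wrist'); T=wcloud('tool')
a=p[200:320,210:350,::-1]; cv2.imwrite('pics/w3.png',cv2.resize(a,(700,600),interpolation=cv2.INTER_CUBIC))
for v in range(225,300,5):
    print(v,[tuple((T[v,u]*1000).round().astype(int).tolist()) for u in (260,272,277,281,286,300)])
E
```

```text
225 [(27, -8, -33), (28, -2, -35), (27, 0, -33), (28, 2, -35), (27, 5, -33), (27, 12, -33)]
230 [(25, -8, -34), (24, -2, -33), (24, 0, -33), (25, 2, -35), (25, 5, -35), (24, 12, -34)]
235 [(6, -11, 6), (17, -2, -21), (17, 0, -22), (17, 2, -22), (16, 5, -19), (6, 14, 7)]
240 [(3, -11, 6), (14, -2, -21), (14, 0, -22), (14, 2, -21), (13, 5, -20), (3, 15, 6)]
245 [(-1, -11, 6), (11, -2, -22), (12, 0, -22), (11, 2, -21), (13, 5, -25), (-1, 15, 7)]
250 [(12, -8, -31), (13, -2, -31), (11, 0, -27), (8, 2, -22), (13, 5, -31), (12, 12, -31)]
255 [(13, -8, -38), (12, -2, -37), (11, 0, -34), (5, 3, -21), (13, 5, -37), (12, 12, -37)]
260 [(13, -8, -43), (12, -2, -42), (11, 0, -39), (2, 3, -21), (12, 5, -42), (12, 12, -42)]
265 [(38, -4, -98), (13, -2, -48), (11, 1, -45), (-1, 3, -21), (11, 5, -45), (38, 8, -98)]
270 [(38, -4, -101), (12, -2, -53), (11, 1, -50), (-4, 3, -22), (11, 5, -50), (38, 8, -100)]
275 [(38, -4, -104), (13, -2, -58), (11, 1, -55), (-7, 3, -21), (11, 5, -55), (37, 8, -103)]
280 [(38, -3, -106), (36, 0, -104), (12, 1, -60), (-11, 3, -21), (11, 5, -59), (38, 7, -106)]
285 [(38, -3, -109), (36, 0, -106), (11, 1, -63), (-14, 3, -21), (11, 4, -63), (37, 7, -108)]
290 [(38, -3, -112), (35, 0, -108), (32, 1, -103), (33, 2, -103), (32, 4, -102), (37, 7, -111)]
295 [(37, -3, -114), (34, 0, -108), (32, 1, -106), (32, 2, -105), (34, 4, -108), (37, 7, -113)]
```

View pics/w3.png

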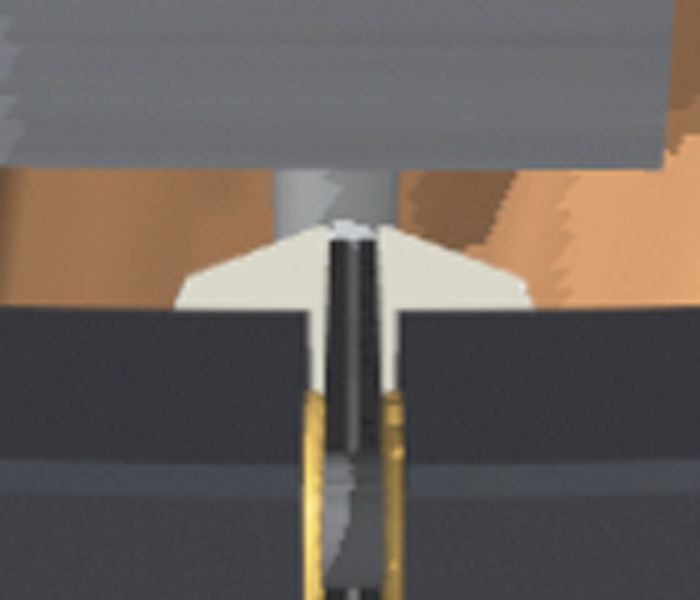

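The shank is visible between and below the finger tips at crop (350,228), so the tips appear to end above it. I'll lift and measure where the tips really end.

Emit:
send_rows(targets=[[0,0,0,0.04,0],[0,0,0,0.04,0],[0,0,0,0,0],[0,0,0,0,0]])

```text
time: 5.3
tool_pos: [0.6182, 0.2832, 0.0862]
tool_rot: [3.139, -0.0, 1.769]
contact_force: [-0.5, 0.0, -0.2]
opening: 0.0004
grip_force: 0.0
```

```bash
python3 - <<'E'
from h import *
s=observe();print(s['tool_pos'],s['opening'])
for k in range(1):
    p,d=snap('wrist'); T=wcloud('tool')
    for v in range(225,300,5):
        print(v,[tuple((T[v,u]*1000).round().astype(int).tolist()) for u in (260,272,277,281,286,300)])
# top & scene: fingertip lowest points near tool
for n in ('top','scene'):
    snap(n); W=cloud(n); A=W.reshape(-1,3); A=A[(np.hypot(A[:,0]-s['tool_pos'][0],A[:,1]-s['tool_pos'][1])<.03)&(A[:,2]>.035)]
    print(n,len(A),np.sort(A[:,2])[:40:4])
E
```

```text
[0.61816161 0.2831948  0.08619144] 0.0003543183504536668
225 [(-17, -16, 87), (-7, -4, 61), (-7, 0, 60), (-7, 3, 60), (-17, 7, 87), (-17, 20, 88)]
230 [(-21, -16, 87), (-11, -4, 60), (-11, 0, 60), (-11, 3, 60), (-21, 7, 87), (-21, 20, 87)]
235 [(-27, -16, 88), (-16, -4, 61), (-15, 0, 59), (-16, 3, 61), (-26, 7, 88), (-26, 20, 88)]
240 [(-31, -16, 87), (-20, -4, 60), (-20, 0, 60), (-20, 3, 61), (-31, 7, 87), (-31, 20, 88)]
245 [(-36, -16, 87), (-24, -5, 60), (-23, 0, 58), (-24, 3, 60), (12, 5, -24), (-36, 20, 87)]
250 [(-41, -16, 87), (12, -2, -30), (11, 0, -28), (11, 2, -27), (13, 5, -32), (12, 12, -31)]
255 [(12, -8, -36), (13, -2, -37), (11, 0, -34), (11, 2, -34), (13, 5, -37), (13, 12, -37)]
260 [(12, -8, -41), (12, -2, -43), (11, 0, -39), (11, 2, -39), (12, 5, -43), (12, 12, -42)]
265 [(38, -4, -98), (37, 0, -95), (10, 1, -44), (11, 2, -45), (12, 5, -48), (38, 8, -98)]
270 [(38, -4, -100), (35, 0, -96), (11, 1, -49), (11, 2, -51), (11, 5, -50), (38, 8, -101)]
275 [(38, -4, -104), (34, 0, -96), (11, 1, -55), (11, 2, -55), (11, 5, -55), (38, 7, -104)]
280 [(37, -3, -106), (36, 0, -103), (11, 1, -59), (11, 2, -60), (11, 5, -59), (38, 7, -106)]
285 [(38, -3, -110), (35, 0, -105), (10, 1, -63), (11, 2, -64), (31, 4, -97), (37, 7, -109)]
290 [(37, -3, -110), (35, 0, -107), (33, 1, -103), (32, 2, -103), (33, 4, -103), (38, 7, -111)]
295 [(37, -3, -113), (34, 0, -109), (33, 1, -106), (32, 2, -105), (34, 4, -109), (37, 7, -113)]
top 761 [0.45744524 0.45809564 0.45931187 0.45939412 0.46000047 0.46020018
 0.46046892 0.46104775 0.46118329 0.46128332]
scene 546 [0.04434831 0.13618291 0.14093734 0.1472212  0.15422762 0.18152489
 0.19185489 0.19476802 0.19541133 0.19590485]
```

The tips really end about 25 mm behind the reported TCP: the depth image puts them at tool z of about -26 mm, and the bench and shank heights agree with it. I'll allow for that and go deeper, watching the force.

Emit:
send_rows(targets=[[0.5,0,0,0,0],[0.5,0,0,0,0],[0.5,0,0,-0.03,0],[0.5,0,0,-0.03,0],[0.5,0,0,-0.01,0]])

```text
time: 5.95
tool_pos: [0.6154, 0.2822, 0.0112]
tool_rot: [-3.135, 0.001, 1.769]
contact_force: [-1.1, 0.2, -0.6]
opening: 0.036
grip_force: 0.0
```

Emit:
send_rows(targets=[[0.5,0,0,-0.008,0],[0.5,0,0,-0.007,0],[0.5,0,0,-0.006,0],[0.5,0,0,-0.005,0],[0.5,0,0,0,0]])

```text
time: 6.45
tool_pos: [0.6175, 0.2829, -0.0112]
tool_rot: [-3.141, 0.0, 1.769]
contact_force: [0.2, 0.6, -0.3]
opening: 0.0458
grip_force: 0.0
```

Emit:
send_rows(targets=[[0,0,0,0,0],[0,0,0,0,0],[0,0,0,0,0],[0,0,0,0,0],[0,0,0,0,0]])

```text
time: 6.95
tool_pos: [0.6174, 0.2829, -0.0109]
tool_rot: [-3.141, 0.0, 1.769]
contact_force: [-0.1, 0.2, 0.6]
opening: 0.0125
grip_force: 49.9
```

Gripped. Now I'll ease it up 3 mm and draw it out along the pin's axis.

Emit:
send_rows(targets=[[0,0,0,0.003,0],[0,0.002,-0.01,0,0],[0,0.004,-0.02,0,0],[0,0.004,-0.02,0,0],[0,0.004,-0.02,0,0]])

```text
time: 7.45
tool_pos: [0.6315, 0.2115, -0.0084]
tool_rot: [-3.141, 0.0, 1.769]
contact_force: [-0.1, -0.1, -3.4]
opening: 0.0126
grip_force: 49.9
```

Emit:
send_rows(targets=[[0,0.004,-0.02,0,0],[0,0.002,-0.02,0,0],[0,0,-0.02,0.02,0],[0,-0.01,-0.02,0.01,0],[0,0,0,0,0]])

```text
time: 7.95
tool_pos: [0.6277, 0.1297, 0.0233]
tool_rot: [3.141, 0.001, 1.766]
contact_force: [-0.6, -0.3, -3.7]
opening: 0.012
grip_force: 49.9
```

```bash
python3 - <<'E'
from h import *
s=observe();print(s['tool_pos'],s['opening'],s['grip_force'])
p,d=snap('wrist'); cv2.imwrite('pics/w4.png',p[:,:,::-1])
E
```

```text
[0.6277359  0.12971754 0.02334059] 0.012042101370474049 49.9089568387717
```

View pics/w4.png

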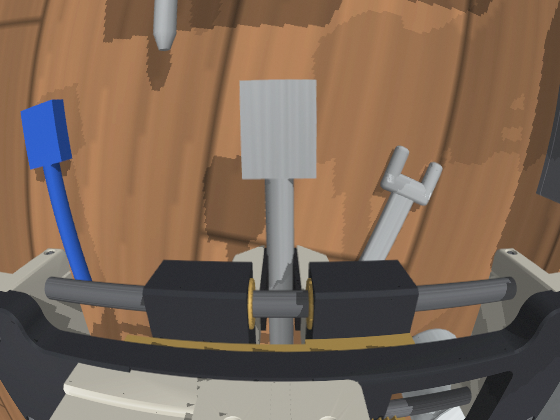

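The long pin is out and held by its shank, with its handle at (278,130). I'll carry it to the clear area and lower it.

Emit:
send_rows(targets=[[0,-0.0127,-0.035,0,-0.08],[0,-0.0125,-0.03,0,0],[0,-0.0125,-0.03,-0.01,0],[0,0,0,-0.01,0],[0,0,0,0,0]])

```text
time: 8.5
tool_pos: [0.5888, 0.0378, 0.0003]
tool_rot: [-3.139, -0.001, 1.687]
contact_force: [-0.1, -0.2, -3.0]
opening: 0.0127
grip_force: 49.9
```

```bash
python3 - <<'E'
from h import *
s=observe();print(s['tool_pos'],s['tool_rot'])
p,d=snap('wrist'); W=wcloud()
for v in range(85,250,12): print(v,[tuple((W[v,u]*1000).round().astype(int).tolist()) for u in (255,279,300)])
E
```

```text
[5.88785552e-01 3.78268393e-02 2.92488932e-04] [-3.13854876e+00 -8.74540158e-04  1.68748815e+00]
85 [(569, 129, 37), (579, 131, 37), (589, 132, 37)]
97 [(569, 124, 36), (580, 125, 36), (589, 126, 38)]
109 [(570, 119, 37), (581, 120, 36), (590, 121, 37)]
121 [(571, 113, 36), (581, 114, 37), (591, 116, 37)]
133 [(571, 108, 37), (582, 109, 37), (591, 110, 36)]
145 [(572, 103, 38), (583, 104, 37), (592, 105, 36)]
157 [(572, 97, 37), (583, 98, 38), (593, 100, 38)]
169 [(573, 92, 38), (584, 93, 36), (593, 94, 36)]
181 [(571, 78, -1), (584, 88, 38), (597, 81, -2)]
193 [(572, 71, -1), (585, 82, 39), (598, 74, 0)]
205 [(573, 63, -1), (586, 76, 37), (599, 66, -2)]
217 [(574, 56, -1), (586, 70, 37), (600, 59, 0)]
229 [(574, 48, -1), (587, 64, 38), (601, 51, -1)]
241 [(575, 40, -1), (588, 58, 38), (602, 44, 0)]
```

Emit:
send_rows(targets=[[0,0,0,-0.01,0],[0,0,0,-0.006,0],[0,0,0,-0.003,0],[0,0,0,-0.003,0],[0,0,0,0,0]])

```text
time: 9.05
tool_pos: [0.5897, 0.0382, -0.0204]
tool_rot: [-3.141, -0.0, 1.689]
contact_force: [-0.3, 0.4, -3.5]
opening: 0.0127
grip_force: 49.9
```

Emit:
send_rows(targets=[[0,0,0,-0.0015,0],[0,0,0,-0.001,0],[0,0,0,0,0]])

```text
time: 9.35
tool_pos: [0.5899, 0.0379, -0.0225]
tool_rot: [3.142, -0.0, 1.689]
contact_force: [0.2, 0.6, -3.7]
opening: 0.0127
grip_force: 49.9
```

Emit:
send_rows(targets=[[0.7,0,0,0,0],[0.7,0,0,0,0],[0.7,0,0,0.03,0],[0.7,0,0,0.05,0],[0.7,-0.009,0.045,0.05,0]])

```text
time: 9.85
tool_pos: [0.5851, 0.0685, 0.0973]
tool_rot: [3.138, 0.001, 1.685]
contact_force: [2.0, 0.3, 0.1]
opening: 0.0479
grip_force: 0.0
```

Emit:
send_rows(targets=[[0.7,0,0,0,0],[0.7,0,0,0,0]])

```text
time: 10.05
tool_pos: [0.5838, 0.0716, 0.0956]
tool_rot: [3.139, 0.0, 1.69]
contact_force: [0.9, -0.5, -1.2]
opening: 0.0626
grip_force: 0.0
```

```bash
python3 - <<'E'
from h import *
s=observe();print(s['tool_pos'],s['tool_rot'],s['opening'])
p,d=snap('wrist'); W=wcloud()
A=W.reshape(-1,3); A=A[(A[:,2]>.007)&(A[:,2]<.03)&(abs(A[:,0]-.585)<.045)&(A[:,1]>-.06)&(A[:,1]<.16)]
print(len(A),A.min(0),A.max(0),np.percentile(A[:,2],95))
sh=A[A[:,1]<.08]; print('shank',line(sh))
r=rect(A[A[:,1]>.092]); print('handle',r)
r=rect(A[A[:,1]>.098]); print('handle',r)
cv2.imwrite('pics/w5.png',p[:,:,::-1])
E
```

```text
[0.58375428 0.07163268 0.09555969] [3.13886741e+00 4.97358273e-04 1.69025987e+00] 0.06257902735720479
3688 [ 0.56242915 -0.01078159  0.00700586] [0.60429002 0.13478705 0.01575906] 0.014009246375659952
shank (array([0.59210131, 0.03848401]), np.float64(-1.4350912379298133), array([0.58637531, 0.08041909]), array([ 0.59870137, -0.00985234]))
handle ((582.0274658203125, 111.7723159790039), (34.009765625, 43.397491455078125), 8.342103004455566)
handle ((581.5933227539062, 114.73904418945312), (34.09557342529297, 37.33148956298828), 8.13119125366211)
```

Emit:
send_rows(targets=[[0.7,-0.002,0.04,0,0.022],[0.7,0,0,-0.045,0],[0.7,0,0,-0.045,0],[0.7,0,0,-0.015,0],[0.7,0,0,0,0]])

```text
time: 10.6
tool_pos: [0.5779, 0.1102, -0.0153]
tool_rot: [-3.133, -0.001, 1.71]
contact_force: [-0.3, 0.5, 0.1]
opening: 0.0644
grip_force: 0.0
```

Emit:
send_rows(targets=[[0.7,0,0,-0.004,0],[0.7,0,0,-0.003,0],[0.7,0,0,0,0]])

```text
time: 10.9
tool_pos: [0.5818, 0.1109, -0.0171]
tool_rot: [3.14, 0.0, 1.711]
contact_force: [1.0, 0.5, -0.7]
opening: 0.064
grip_force: 0.0
```

Emit:
send_rows(targets=[[0.7,0,0,-0.004,0],[0.7,0,0,-0.0015,0],[0.7,0,0,-0.0005,0],[0.7,0,0,0,0]])

```text
time: 11.3
tool_pos: [0.5813, 0.1112, -0.0236]
tool_rot: [3.141, 0.0, 1.711]
contact_force: [-0.5, 0.1, 0.1]
opening: 0.0639
grip_force: 0.0
```

Emit:
send_rows(targets=[[0,0,0,0,0],[0,0,0,0,0],[0,0,0,0,0],[0,0,0,0,0],[0,0,0,0,0]], grip_force=60)

```text
time: 11.8
tool_pos: [0.5811, 0.1112, -0.0236]
tool_rot: [-3.141, -0.0, 1.711]
contact_force: [-0.4, 0.8, 0.5]
opening: 0.0335
grip_force: 59.9
```

Emit:
send_rows(targets=[[0,0,0,0.02,0],[0,0,0,0.028,-0.022],[0,0.002,-0.032,0,0],[0,0.002,-0.032,0,0],[0,0,0,0,0]])

```text
time: 12.3
tool_pos: [0.5854, 0.0438, 0.0241]
tool_rot: [-3.141, 0.001, 1.686]
contact_force: [-0.5, 1.1, -3.3]
opening: 0.0337
grip_force: 59.9
```

Emit:
send_rows(targets=[[0,0,0,0,0],[0,0,0,0,0]])

```text
time: 12.5
tool_pos: [0.5849, 0.0477, 0.0239]
tool_rot: [-3.141, -0.0, 1.689]
contact_force: [0.2, 0.4, -3.5]
opening: 0.0334
grip_force: 59.9
```

```bash
python3 - <<'E'
from h import *
s=observe();print(s['tool_pos'],s['tool_rot'],s['opening'],s['contact_force'])
ims=[]
for n in ('top','scene'):
    p,d=snap(n); W=cloud(n); A=W.reshape(-1,3)
    S=A[(A[:,2]>.045)&(A[:,2]<.068)&(A[:,1]>-.09)&(A[:,1]<.015)&(abs(A[:,0]-.59)<.03)]
    if len(S)>10: print(n,'shank',len(S),line(S),np.percentile(S[:,2],[5,50,95]))
    C=A[(A[:,2]>.070)&(A[:,2]<.083)&(A[:,1]>-.23)&(A[:,1]<-.08)&(A[:,0]>.43)&(A[:,0]<.68)]
    print(n,'cheeks',len(C),rect(C),np.median(C[:,2]))
    c=calibration(n); q=c['world_to_cam']@np.array([.6,-.09,.06,1]); K=c['intrinsics']
    u=int(K[0,2]-K[0,0]*q[0]/q[2]); v=int(K[1,2]+K[1,1]*q[1]/q[2]); print(u,v)
    ims.append(cv2.resize(p[v-50:v+50,u-65:u+65,::-1],(780,600),interpolation=cv2.INTER_CUBIC))
cv2.imwrite('pics/c2.png',cv2.resize(np.hstack(ims),(800,308),interpolation=cv2.INTER_AREA)); 
p,d=snap('wrist'); W=wcloud(); A=W.reshape(-1,3)
S=A[(A[:,2]>.045)&(A[:,2]<.075)&(A[:,1]>0)&(A[:,1]<.075)&(abs(A[:,0]-.59)<.025)]; print('wrist',len(S),line(S) if len(S)>10 else 0,np.percentile(S[:,2],[50,95]),S.min(0),S.max(0))
E
```

```text
[0.58486471 0.04774371 0.02393866] [-3.14070918e+00 -4.68309991e-04  1.68896459e+00] 0.0333892427825399 [ 0.15424669  0.38008364 -3.51050771]
top shank 104 (array([ 0.59579345, -0.05926772]), np.float64(-1.4248813426968394), array([0.58681729, 0.00181145]), array([ 0.60014931, -0.08890762])) [0.05428174 0.06011372 0.06428971]
top cheeks 1216 ((554.4210205078125, -158.1527099609375), (193.90170288085938, 91.21089935302734), 6.530576229095459) 0.0772783454994902
341 199
scene shank 78 (array([ 0.59880988, -0.0499974 ]), np.float64(-1.4702818869068208), array([ 0.59497742, -0.0119975 ]), array([ 0.60262101, -0.08778587])) [0.0517315  0.05998594 0.06501686]
scene cheeks 575 ((556.0225830078125, -156.3864288330078), (196.13633728027344, 91.19633483886719), 6.351729869842529) 0.07675467935701752
238 198
wrist 5658 (array([0.5877318 , 0.05332816]), np.float64(-1.5425425730314328), array([0.58720852, 0.07184376]), array([5.89232719e-01, 2.19337956e-04])) [0.06064848 0.06899439] [5.65017044e-01 1.12650279e-04 4.60798873e-02] [0.61493515 0.07218773 0.07498729]
```

View pics/c2.png

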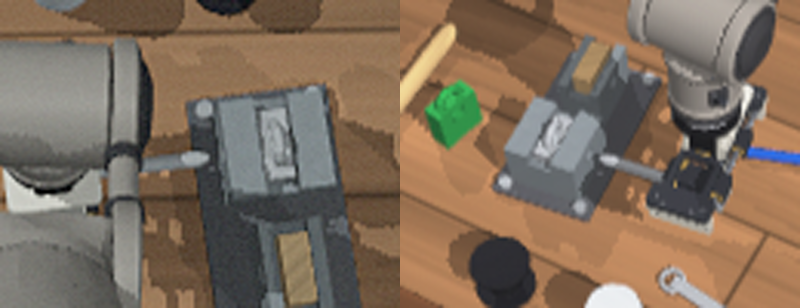

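The top crop shows the pin tip at (205,159), aimed at the left thick cheek, and the scene crop agrees. I'll make a small lateral correction and then advance slowly.

Emit:
send_rows(targets=[[0,0.002,0,0.0003,-0.005],[0,0.0006,-0.005,0,0],[0,0.0006,-0.005,0,0],[0,0.0005,-0.004,0,0],[0,0.0003,-0.003,0,0]])

```text
time: 13.15
tool_pos: [0.5894, 0.0295, 0.0247]
tool_rot: [3.141, 0.0, 1.683]
contact_force: [1.1, 0.1, -3.7]
opening: 0.0332
grip_force: 59.9
```

Emit:
send_rows(targets=[[0,0.0003,-0.003,0,0],[0,0.0003,-0.003,0,0],[0,0,0,0,0]])

```text
time: 13.45
tool_pos: [0.5899, 0.0237, 0.0247]
tool_rot: [3.141, 0.0, 1.683]
contact_force: [-0.5, -0.3, -2.5]
opening: 0.0331
grip_force: 59.9
```

The tip is about 10 mm past the face with no force, so it is entering the hole. Continuing.

Emit:
send_rows(targets=[[0,0.0006,-0.005,0,0],[0,0.0006,-0.005,0,0],[0,0.0006,-0.005,0,0],[0,0,0,0,0]])

```text
time: 13.85
tool_pos: [0.5919, 0.0083, 0.0247]
tool_rot: [3.141, 0.0, 1.683]
contact_force: [-0.2, 0.7, -2.9]
opening: 0.0332
grip_force: 59.9
```

Emit:
send_rows(targets=[[0,0.0006,-0.005,0,0],[0,0.0006,-0.005,0,0],[0,0.0006,-0.005,0,0],[0,0.0006,-0.005,0,0],[0,0,0,0,0]])

```text
time: 14.35
tool_pos: [0.5943, -0.0117, 0.0247]
tool_rot: [3.141, 0.0, 1.683]
contact_force: [-0.4, -0.4, -3.2]
opening: 0.0332
grip_force: 59.9
```

Emit:
send_rows(targets=[[0,0.0006,-0.005,0,0],[0,0.0006,-0.005,0,0],[0,0.0006,-0.005,0,0],[0,0.0005,-0.004,0,0],[0,0,0,0,0]])

```text
time: 14.85
tool_pos: [0.5965, -0.0306, 0.0247]
tool_rot: [3.141, 0.0, 1.683]
contact_force: [0.3, 0.7, -2.0]
opening: 0.0335
grip_force: 59.9
```

Emit:
send_rows(targets=[[0,0.0005,-0.004,0,0],[0,0.0005,-0.004,0,0],[0,0.0005,-0.004,0,0],[0,0,0,0,0]])

```text
time: 15.25
tool_pos: [0.598, -0.0425, 0.0247]
tool_rot: [3.141, 0.0, 1.683]
contact_force: [0.8, -0.1, -2.9]
opening: 0.0334
grip_force: 59.9
```

Emit:
send_rows(targets=[[0,0.0006,-0.005,0,0],[0,0.0006,-0.005,0,0],[0,0.0006,-0.005,0,0],[0,0.0006,-0.005,0,0],[0,0,0,0,0]])

```text
time: 15.75
tool_pos: [0.6004, -0.0628, 0.0246]
tool_rot: [3.141, 0.0, 1.683]
contact_force: [-0.4, -0.2, -3.5]
opening: 0.0332
grip_force: 59.9
```

Emit:
send_rows(targets=[[0,0.0006,-0.005,0,0],[0,0.0006,-0.005,0,0],[0,0.0003,-0.003,0,0],[0,0,0,0,0]])

```text
time: 16.15
tool_pos: [0.6019, -0.0754, 0.0247]
tool_rot: [3.141, 0.0, 1.683]
contact_force: [0.7, 0.0, -3.1]
opening: 0.0336
grip_force: 59.9
```

Expected stop is at y of about -0.084. I'll go in small steps until I feel contact.

Emit:
send_rows(targets=[[0,0.0003,-0.003,0,0],[0,0.0002,-0.002,0,0],[0,0.0002,-0.002,0,0],[0,0,0,0,0]])

```text
time: 16.55
tool_pos: [0.6024, -0.0814, 0.0246]
tool_rot: [-3.142, -0.001, 1.684]
contact_force: [0.0, 3.2, -3.6]
opening: 0.0337
grip_force: 59.9
```

Emit:
send_rows(targets=[[0,0.0001,-0.001,0,0],[0,0,0,0,0]])

```text
time: 16.75
tool_pos: [0.6024, -0.0815, 0.0246]
tool_rot: [-3.141, -0.002, 1.684]
contact_force: [-0.7, 7.0, -2.0]
opening: 0.0334
grip_force: 59.9
```

Shoulder contact: 7 N and no further motion. I'll ease off, release, rise and check.

Emit:
send_rows(targets=[[0,-0.0001,0.001,0,0],[0.6,0,0,0,0],[0.6,0,0,0,0],[0.6,0,0,0,0],[0.6,0,0,0,0]])

```text
time: 17.25
tool_pos: [0.6028, -0.0822, 0.025]
tool_rot: [3.141, 0.001, 1.684]
contact_force: [-0.8, -0.5, -0.0]
opening: 0.0545
grip_force: 0.0
```

Emit:
send_rows(targets=[[0.6,0,0,0.01,0],[0.6,0,0,0.03,0],[0.6,0,0,0.04,0],[0.6,0,0.03,0.04,0],[0.6,0,0.04,0.03,0]])

```text
time: 17.75
tool_pos: [0.6033, -0.0129, 0.1783]
tool_rot: [3.138, 0.001, 1.68]
contact_force: [1.3, -0.6, 0.1]
opening: 0.0552
grip_force: 0.0
```

Emit:
send_rows(targets=[[0.6,-0.03,0.04,0,0],[0.6,-0.045,0.02,0,0],[0.6,-0.045,0.02,0,0],[0.6,-0.045,0.02,0,0],[0.6,0,0,0,0]])

```text
time: 18.25
tool_pos: [0.4316, 0.09, 0.175]
tool_rot: [-3.138, -0.001, 1.687]
contact_force: [0.1, -0.1, -0.3]
opening: 0.0554
grip_force: 0.0
```

```bash
python3 - <<'E'
from h import *
s=observe();print(s['tool_pos'],s['opening'])
p,d=snap('scene'); W=cloud('scene').reshape(-1,3)
p2,_=snap('top'); W2=cloud('top').reshape(-1,3)
for A in (W,W2):
    H=A[(A[:,2]>.045)&(A[:,2]<.07)&(A[:,1]>-.103)&(A[:,1]<-.05)&(abs(A[:,0]-.602)<.03)]
    print(len(H), H.mean(0) if len(H) else 0, rect(H) if len(H)>5 else 0, np.percentile(H[:,2],[5,50,95]) if len(H) else 0)
    T=A[(A[:,2]>.045)&(A[:,2]<.07)&(A[:,1]<-.2)&(A[:,1]>-.25)&(abs(A[:,0]-.615)<.025)]; print('tip',len(T),T.mean(0) if len(T) else 0,T.min(0) if len(T) else 0)
ims=[cv2.resize(x[v-50:v+50,u-65:u+65,::-1],(400,308),interpolation=cv2.INTER_CUBIC) for x,u,v in ((p2,360,205),(p,225,190))]
cv2.imwrite('pics/c3.png',np.hstack(ims))
E
```

```text
[0.43160843 0.08997216 0.17500437] 0.055407637690319006
116 [ 0.60590231 -0.08066391  0.05901835] ((605.7225952148438, -82.76225280761719), (43.321598052978516, 47.87797164916992), 9.442588806152344) [0.0513685  0.05907895 0.06684338]
tip 15 [ 0.61577461 -0.21411014  0.05636808] [ 0.60709293 -0.22488437  0.04557028]
200 [ 0.60090663 -0.08200173  0.06013436] ((601.475830078125, -83.21321868896484), (36.04255676269531, 42.679054260253906), 5.108161449432373) [0.0537677  0.06047948 0.06521338]
tip 38 [ 0.61371031 -0.21133746  0.05897129] [ 0.60742244 -0.22504884  0.05123295]
```

View pics/c3.png

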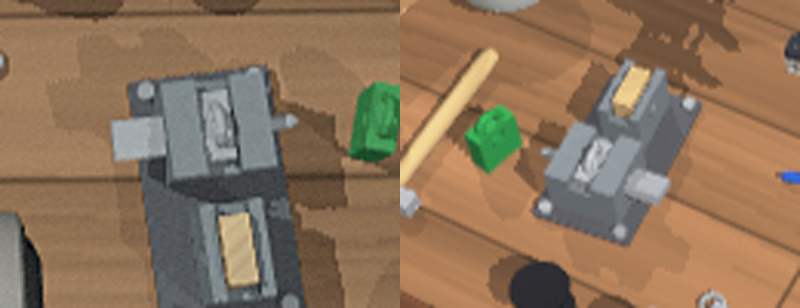

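The handle is against the left cheek at (140,139) and the tip sticks out on the far side at (290,121), by about the expected 28 mm. The pin is seated, so I'm handing in.

```bash
python3 -c "
from cell import hand_in; print(hand_in())"
```

```text
the job is handed in; nothing more can be done
None
```

The long pin is pushed through both thick cheeks and the lug with its handle against the cheek, the short pin and packer were left alone, and the job was handed in at about 18 s; hand-in returned no verdict.

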